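# Change the geometry card under the spring clip of a slant stand

## Robot

A 6-joint arm with a two-finger parallel gripper is mounted at the origin on the work surface. World frame = base frame: x ahead of the robot, y to its left, z up, the work surface at z = 0. Lengths are in mm, angles in rad, forces in N, time in s.
With the tool pointing down it reaches from about 350 to 775 mm from the base axis. Payload 7.3 kg.
Tool frame: the origin (TCP) lies at the very end of the fingers, on their centre line; the grasp point (between the pads) lies 19 mm behind it; x points along the fingers, z is the direction in which the jaws open and shut, and the axes are right-handed (so a half turn about x gives the same grasp; the last joint's range is limited). The gripper opens to 92 mm and grips with 3 to 60 N. Pads are 19 mm wide; open, the fingers measure 130 mm over their backs; the gripper's body (75 mm by 190 mm) begins 47 mm behind the grasp point.
Start: joints at [1.05, 0.342, 1.524, -0, 1.275, -0.146], TCP at [192.182, 488.58, 226.741] pointing down, gripper open.
Joint ranges: [-2.53, 2.53], [-0.77, 2.02], [0.04, 2.7], [-1, 4.14], [0.28, 2.66], [-3.11, 3.11]. Speed limits (rad/s): [2.57, 2.57, 3.14, 3.14, 3.14, 3.14].

## Interface

Orientations are given as [roll, pitch, yaw] about the fixed x, y, z axes, in that order (R = Rz(yaw) Ry(pitch) Rx(roll)).
In Python, from plant import * gives the robot as it stands.
- The arm moves only by the tool carry_out, never from a script. Its argument "rows" is a list of rows, each a list of 4 numbers: the shift along the world's x, y, z in mm, then the turn about the world's z in degrees. In form: [[x, y, z, twist], ...]. A call has 1 to 20 rows; each row is the pose to reach, as a shift and turn from the pose measured when the call began; what a row does not reach only later rows make up. A row lasts 1/12 s, in which the tool goes at most 41.7 mm and 7.16 degrees, less where a joint would pass 70% of its speed; a pose out of reach is approached as far as the arm can. A call with a gripper value outside its range is refused whole. "hand" is the finger opening in mm, from 0 to 91.8, set as the call begins (left out, the last holds). The fingers move at their own pace and stop on an object; the grip force is fixed at half the most. Time passes only in rows, so rows that repeat a pose let the fingers close. It gives the time, the measured TCP pose, the force and the opening at its end, in the units of the state.
- get_obs(): the state, without advancing time (a new reading comes with each control period).
- capture(name): name is "scene" or "top" or "wrist"; returns the picture (480x640x3 uint8, red, green, blue); there is no depth.
- camera_info(name): a dict with "camera_matrix" (3x3 intrinsics, pixels), "dist" ([k1, k2, p1, p2, k3] as OpenCV has them; the pictures are not rectified), "pose" (4x4, takes a point from camera to world coordinates); the wrist camera has in their place "mount" (4x4, takes a point from camera to tool coordinates, whose origin is the TCP and whose axes are the tool frame's). Camera axes: x right, y down, z forward; pixel columns grow to the right and rows downward; lengths in mm; the calibration is good to about 2 mm. A picture is of the moment at which its call begins: read the wrist's pose just before it. camera_info takes no time and is no camera call.
- close_job(): hands the job in, once; it reports no verdict.
The state is a dict: "time": time; "joint_positions": joint angles; "dq": joint speeds; "tau": joint torques, N m; "tool_pos": TCP position; "tcp_rot": TCP orientation; "contact_force": force on the tool from outside, world axes, zero at the start; "moment": the same for the moment, N m; "grip_width": finger opening in mm.
Only numpy, scipy, OpenCV 4.12 (cv2) and the standard library are available. Lean on these libraries where they do the work, as an engineer would, in place of code of your own. Each camera call takes 0.05 s, during which the arm holds its last target. There are 200 camera calls.

## Task

Change the geometry card on the slant stand: draw the card with the round block out from under the spring clip, and set it down flat in the shallow tray, keeping hold of it until it rests there. Then take the card with the oblong block from the table and slide it up the deck between the two side strips, plain end first and flat on the deck, so that its own edge lifts the clip, until it is fully home against the stop, and let go. Never touch the clip with the robot, and leave the card with the triangular block, the jar, the cup and the small cardboard box where they are.

Things in the scene. Friction and masses are not known exactly. Their poses are not given: they have to be found in the camera images.
- board: Slant stand, fixed to the table. Wooden base 200 (x) x 150 (y) x 10 mm; origin: centre of its underside; x points the way the deck climbs (roughly away from the robot), z up. The highest point of stand and clip is about 150 mm above the table.
- deck: White sloping deck, 231 mm long x 160 wide, 30 degrees from level, low edge towards the robot. Origin: on its surface, mid-width, at the lower face of the stop; x up the slope, y across, z out of the deck. The deck runs from x = -205 to +26 mm. A card that is home lies flat on it, plain end against the stop, a 90 mm wide, 8 mm high bar at x = 0 to 5 mm under the clip.
- clip (a joint): Spring clip, a 70 mm wide steel strip hinged across the deck's top (hinge along deck y at deck x = 12, z = 4 mm). Rad: 0 closed, about 0.13 with a card under it, at most 0.7. Its lead-in flares at 27 degrees from the lip to 11 mm above the deck at deck x = -45 mm, so a card pushed up the slope lifts it. It presses with 2 to 4 N; pushing a card in takes about 5 to 12 N.
- strips (a point): Point on the deck surface midway between the two side strips, at their lower ends (deck x = -115 mm). The strips, 8 mm wide and 7 mm high, run from here up the slope to the stop, inner faces at deck y = +45 and -45 mm: 5 mm clearance each side of a card.
- clip_lip (a point): Lower line of the clip's lip, mid-width; closed, it lies at deck x = -25 mm, 1 mm above the deck. Moves with the clip.
- card_round: Plywood card 100 (x) x 80 (y) x 6 mm, 0.07 kg, with an upright round wooden block, 36 mm diameter, 30 mm high (its top 36 mm above the card's underside), centred at x = -25 mm, y = 0. Origin: centre of the card's underside; x points to the plain end, away from the block; z out of the face with the block. Starts under the clip, against the stop, x up the slope.
- card_oblong: Plywood card of the same 100 x 80 x 6 mm and the same axes, its wooden block an oblong 40 (x) x 24 (y) x 30 mm high, centred at x = -25 mm, y = 0. Lies face up on the table at any of four places, turned up to 90 degrees either way.
- card_oblong_edge (a point): Middle of the plain end's lower edge of the oblong card: card x = +50 mm, y = 0, z = 0.
- card_triangle: Like the others, with a three-sided block about 38 mm a side; lies on the table; to be left alone.
- tray: Shallow open black tray, fixed, 130 (x) x 112 (y) x 14 mm outside, walls and floor 6 mm thick (118 x 100 mm inside); origin: centre of its underside; z up. A card fits in only with its length along the tray's x, either way round, with about 9 mm to spare on each side.
- jar: Closed jar, 72 mm diameter, 85 mm high, origin at the centre of its underside; to be left alone.
- pencil_cup: Empty blue cup, 70 mm diameter, 90 mm high, beyond the stand; origin at the centre of its underside; to be left alone.
- tile_box: Closed cardboard box, 40 x 80 x 45 mm high, in front of the stand, origin at the centre of its underside; to be left alone.
There are look-alikes about, which are no part of the job. What is shaped like the card_oblong but black or turquoise is not meant.

How it is judged (in metres and radians):
On the way, in this order (a step that is already met when the one before it is completed fails the run):
1. the round card is drawn out from under the clip, and the clip has closed (value of joint clip below 0.03 rad and distance of card_round from where it was at the start of the episode above 0.02 m), for 0.1 s.
2. the round card rests flat in the tray while the fingers still hold it (x of card_round in the frame of tray between -0.02 and 0.02 m and y of card_round in the frame of tray between -0.02 and 0.02 m and z of card_round in the frame of tray below 0.011 m and angle between the z axis of card_round and the z axis of tray, either way round below 0.08 rad and contact force between the fingers and card_round above 0.3 N and linear speed of card_round below 0.05 m/s), for 0.1 s.
3. the oblong card, held and flat on the deck between the strips, has lifted the clip and is under it (z of card_oblong_edge in the frame of deck between -0.004 and 0.005 m and y of card_oblong_edge in the frame of deck between -0.01 and 0.01 m and angle between the x axis of card_oblong and the x axis of deck, either way round below 0.12 rad and angle between the z axis of card_oblong and the z axis of deck, either way round below 0.1 rad and value of joint clip above 0.09 rad and x of card_oblong_edge in the frame of deck above -0.022 m and contact force between the fingers and card_oblong above 0.3 N), for 0.05 s.
At the end, for the whole second after the job is handed in: The oblong card lies flat on the deck (within 5 mm and 0.10 rad), between the side strips, square (0.12 rad), under the lifted clip, its plain end within 6 mm of the stop; the round card lies flat inside the tray (0.08 rad, within 20 mm of its middle); both at rest (z of card_oblong_edge in the frame of deck between -0.004 and 0.005 m and y of card_oblong_edge in the frame of deck between -0.01 and 0.01 m and angle between the x axis of card_oblong and the x axis of deck, either way round below 0.12 rad and angle between the z axis of card_oblong and the z axis of deck, either way round below 0.1 rad and value of joint clip above 0.09 rad and x of card_oblong_edge in the frame of deck above -0.006 m and x of card_round in the frame of tray between -0.02 and 0.02 m and y of card_round in the frame of tray between -0.02 and 0.02 m and z of card_round in the frame of tray below 0.011 m and angle between the z axis of card_round and the z axis of tray, either way round below 0.08 rad and linear speed of each of card_oblong, card_round below 0.01 m/s); the robot touches nothing.
It fails at once if the robot touches the clip (contact force between any of the fingers, the arm and clip above 0.5 N).
It fails at once if the triangle card, jar, pencil cup or cardboard box is moved more than 20 mm (distance of any of card_triangle, jar, pencil_cup, tile_box from where it was at the start of the episode above 0.02 m).
It also fails if it takes over 64 s, if anything falls off the work surface, if the arm or the gripper's body presses on something with over 40 N, if the wrist force passes 120 N, or if a joint passes its speed limit or range.

## Working session

There is one attempt and no reset: what is moved stays moved. The work goes in short steps, Python scripts to look and compute and a tool call to move; the robot and the scene stay as the last step left them, time stands still between calls to the robot, and variables do not carry over. Pictures are saved under pics/ and viewed, about 8 in all and at most 12, crops included, and the job is handed in when it is done.

Besides the shell and the picture viewer there is one more tool, called after "Request:" as a command line: name --pt "numbers of a row" for each row, then --argument value for the rest. carry_out: Moves the arm, as the interface text tells. Its arguments: {"type":"object","properties":{"rows":{"type":"array"},"hand":{"type":"number"}},"required":["rows"]}

```bash
mkdir -p pics
python3 - <<'E'
from plant import *
import cv2,numpy as np
np.set_printoptions(suppress=True,precision=3)
o=get_obs();print(o)
for n in("scene","top"):
    im=capture(n);cv2.imwrite(f"pics/{n}0.png",im[:,:,::-1]);print(n,camera_info(n))
print(camera_info("wrist"))
E
ls
```

```text
{'time': 0.0, 'joint_positions': array([ 1.05 ,  0.343,  1.525, -0.   ,  1.275, -0.146]), 'dq': array([ 0.001,  0.001,  0.   , -0.001,  0.001,  0.001]), 'tau': array([ -0.   , -43.126, -24.422,   0.072,   0.056,  -0.   ]), 'tool_pos': array([191.978, 488.213, 226.049]), 'tcp_rot': array([ 3.036,  1.569, -2.051]), 'contact_force': array([ 0.81 , -0.081, -0.065]), 'moment': array([-0.046,  0.028, -0.005]), 'grip_width': 91.91874783230864}
scene {'camera_matrix': array([[435.164,   0.   , 318.604],
       [  0.   , 435.164, 248.711],
       [  0.   ,   0.   ,   1.   ]]), 'dist': array([-0.021,  0.   ,  0.   ,  0.   ,  0.   ]), 'pose': array([[   0.519,    0.703,   -0.486, 1011.369],
       [   0.855,   -0.435,    0.284, -171.73 ],
       [  -0.012,   -0.563,   -0.827,  804.183],
       [   0.   ,    0.   ,    0.   ,    1.   ]])}
top {'camera_matrix': array([[526.79 ,   0.   , 314.639],
       [  0.   , 526.79 , 239.433],
       [  0.   ,   0.   ,   1.   ]]), 'dist': array([-0.099,  0.   ,  0.   ,  0.   ,  0.   ]), 'pose': array([[   0.007,   -0.997,    0.08 ,  484.573],
       [  -1.   ,   -0.007,    0.002,   69.273],
       [  -0.001,   -0.08 ,   -0.997, 1440.066],
       [   0.   ,    0.   ,    0.   ,    1.   ]])}
{'camera_matrix': array([[352.354,   0.   , 321.033],
       [  0.   , 352.354, 245.891],
       [  0.   ,   0.   ,   1.   ]]), 'dist': array([-0.051,  0.   ,  0.   ,  0.   ,  0.   ]), 'mount': array([[   0.   ,   -0.283,    0.959, -158.733],
       [   0.   ,   -0.959,   -0.283,   76.7  ],
       [   1.   ,    0.   ,    0.   ,   -0.947],
       [   0.   ,    0.   ,    0.   ,    1.   ]])}
pics
```

View pics/top0.png

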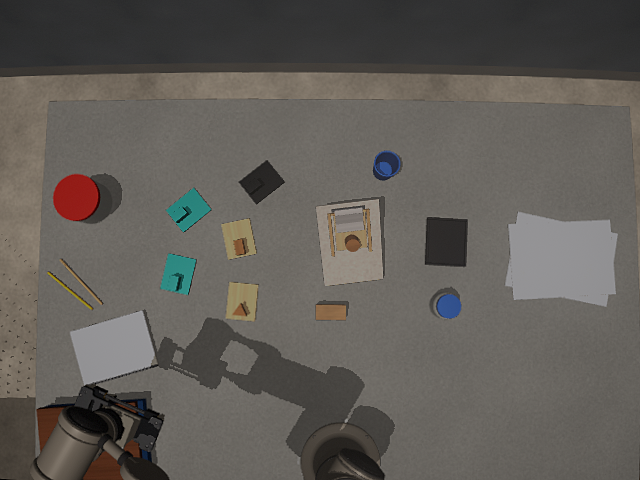

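View pics/scene0.png

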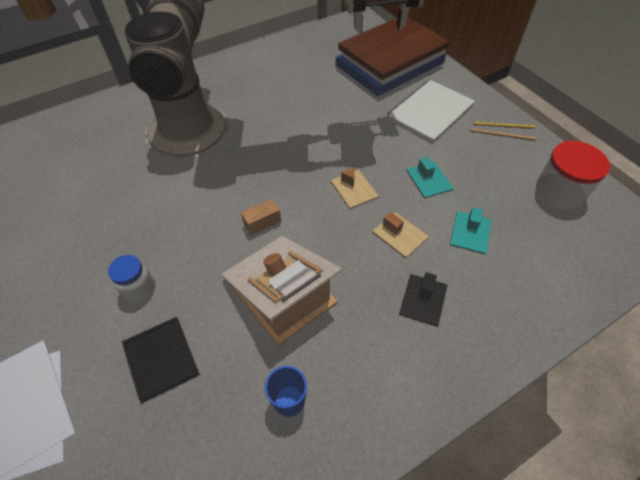

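The top view has these candidates:
- Plain wooden cards at (239,239), with what looks like an oblong block, and (242,302), with a triangular one.
- Turquoise look-alikes at (189,209) and (178,274).
- A black look-alike at (261,182).

The card at (239,239) fits card_oblong. The stand is at (350,240), the tray at (446,242) and the box at (331,312). I'll check all of this in one enlarged crop.

```bash
cat > h.py <<'E'
import cv2,numpy as np
from plant import *
from scipy.spatial.transform import Rotation as R
np.set_printoptions(suppress=True,precision=2)
def pose(n,o=None):
    c=camera_info(n)
    if n!="wrist": return c,c["pose"]
    o=o or get_obs(); T=np.eye(4);T[:3,:3]=R.from_euler("xyz",o["tcp_rot"]).as_matrix();T[:3,3]=o["tool_pos"]
    return c,T@c["mount"]
def ray(n,uv,o=None):
    c,P=pose(n,o);p=cv2.undistortPoints(np.array(uv,float).reshape(-1,1,2),c["camera_matrix"],c["dist"]).reshape(-1,2)
    d=np.c_[p,np.ones(len(p))]@P[:3,:3].T
    return P[:3,3],d
def onz(n,uv,z,o=None):
    C,d=ray(n,uv,o);return C+d*((z-C[2])/d[:,2])[:,None]
def tri(n1,a,n2,b,o=None):
    C1,d1=ray(n1,a,o);C2,d2=ray(n2,b,o);out=[]
    for u,v in zip(d1,d2):
        s=np.linalg.lstsq(np.c_[u,-v],C2-C1,rcond=None)[0];p,q=C1+u*s[0],C2+v*s[1]
        out.append([*((p+q)/2),np.linalg.norm(p-q)])
    return np.array(out)
def proj(n,X,o=None):
    c,P=pose(n,o);Q=np.linalg.inv(P)
    return cv2.projectPoints(np.array(X,float).reshape(-1,1,3),cv2.Rodrigues(Q[:3,:3])[0],Q[:3,3],c["camera_matrix"],c["dist"])[0].reshape(-1,2)
E
python3 - <<'E'
from h import *
t=cv2.imread("pics/top0.png");s=cv2.imread("pics/scene0.png")
a=cv2.resize(t[190:330,160:400],(800,467),interpolation=cv2.INTER_CUBIC)[:, :]
b=cv2.resize(t[205:265,215:265],None,fx=5,fy=5,interpolation=cv2.INTER_CUBIC)
c=cv2.resize(s[225:345,215:350],None,fx=4.2,fy=4.2,interpolation=cv2.INTER_CUBIC)
m=np.zeros((600,800,3),np.uint8)
a=cv2.resize(t[205:325,215:265],None,fx=4.5,fy=4.5,interpolation=cv2.INTER_CUBIC)
m[:a.shape[0],:a.shape[1]]=a; m[:c.shape[0],230:230+c.shape[1]]=c[:,:570]
cv2.imwrite("pics/crop1.png",m)
hs=cv2.cvtColor(t,cv2.COLOR_BGR2HSV)
for nm,m_ in (("wood",cv2.inRange(hs,(12,60,120),(30,160,255))),("dark",cv2.inRange(hs,(0,0,0),(180,255,45)))):
    for k in cv2.findContours(m_,0,2)[0]:
        if 300<cv2.contourArea(k)<4000:
            r=cv2.minAreaRect(k);print(nm,cv2.contourArea(k),r,onz("top",cv2.boxPoints(r),6 if nm=="wood" else 14)[:,:2].tolist())
Z=R.from_euler("xyz",get_obs()["tcp_rot"]).as_matrix();print(Z)
E
```

```text
wood 402.5 ((330.5, 312.0), (14.0, 29.0), 90.0) [[421.3440459913008, 66.85312540756513], [421.8765996913133, -11.703164932674497], [384.1305094340107, -11.871258916187656], [383.608755469945, 66.57637046172877]]
wood 1003.5 ((241.21783447265625, 301.32177734375), (29.154592514038086, 37.015384674072266), 5.710593223571777) [[383.04103295776645, 313.79901305248256], [482.92297035691473, 305.4237438497311], [475.8165502268015, 226.07484413745934], [376.15294395769024, 234.7269369168916]]
wood 971.5 ((238.21157836914062, 238.55770874023438), (36.085365295410156, 28.43683624267578), 78.69007110595703) [[641.0297212334783, 330.1658468994882], [656.9203882842343, 253.54296567393712], [559.853137885314, 232.45146980282493], [543.9821952132646, 308.6128668562548]]
wood 447.0 ((352.3155212402344, 231.36378479003906), (41.399024963378906, 35.8204345703125), 86.633544921875) [[676.007655969927, 21.460471285743147], [682.6215768896593, -76.7795341442544], [568.9867384782061, -83.29882791463598], [562.5532253927834, 14.315190350586327]]
dark 1606.5 ((348.5, 458.0), (42.0, 71.0), 90.0) [[68.845271
[... 1038 characters left out ...]
310791, 36.047080993652344), 52.12501525878906) [[756.2857968091149, 281.7761331837296], [818.5970631452014, 204.42521372348168], [756.6590441458671, 155.8682137741274], [694.8569493215722, 232.9823021518453]]
dark 646.5 ((625.0, 19.5), (39.0, 28.0), 90.0) [[1325.4732260114845, -811.2545965789536], [1332.635155553561, -903.8985651880481], [1204.8537367682688, -889.8191570191109], [1199.1155256013365, -798.9856340661543]]
dark 1008.5 ((18.5, 24.0), (48.0, 37.0), 90.0) [[1317.207235643462, 1027.4875687937224], [1309.993402266971, 906.3162038325073], [1156.1437821731952, 890.4807228704572], [1161.2598514963047, 1008.8715267655467]]
[[-0.   -0.93  0.37]
 [-0.    0.37  0.93]
 [-1.    0.   -0.  ]]
```

View pics/crop1.png

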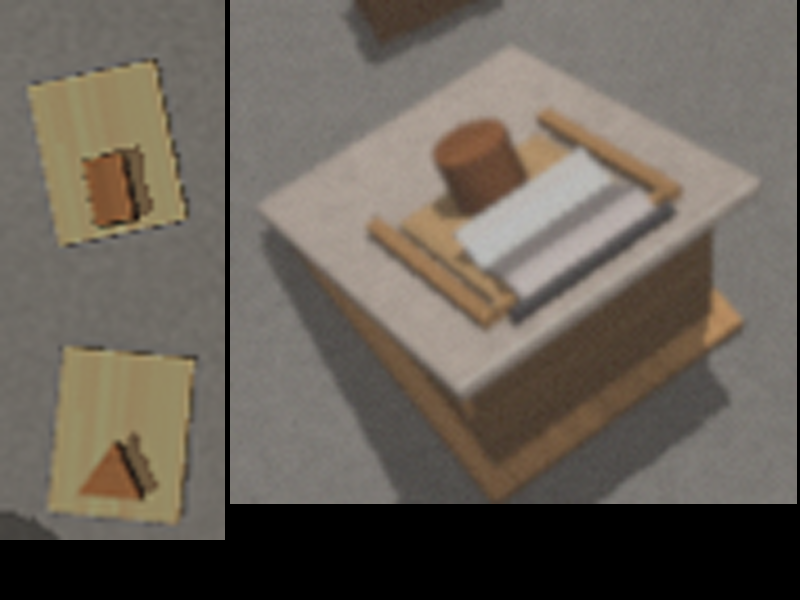

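The crop confirms it. The upper wooden card, near top-view (239,239), has the rectangular block with its plain end away from the robot. The lower one has the triangle. In the scene crop, the four deck corners, strips and clip are clear. Next I triangulate the deck corners and the top of the round block.

Run:
```python
from h import *
t=cv2.imread("pics/top0.png");s=cv2.imread("pics/scene0.png")
def quad(im,box,seed,thr):
    x0,y0,x1,y1=box;hs=cv2.cvtColor(im,cv2.COLOR_BGR2HSV);v=hs[...,2].astype(int)
    print("vals",im[seed[1],seed[0]])
    m=np.zeros(v.shape,np.uint8);m[y0:y1,x0:x1]=(v>thr)[y0:y1,x0:x1]*255
    k=max(cv2.findContours(m,0,1)[0],key=cv2.contourArea);h=cv2.convexHull(k)
    return cv2.approxPolyN(h,4,ensure_convex=True).reshape(-1,2)
qt=quad(t,(310,190,392,295),(335,270),150);qs=quad(s,(215,228,350,325),(240,270),112)
print(qt,qs)
# match by corner guess
gt=np.array([(317,207),(380,199),(384,278),(324,285)]);gs=np.array([(341.2,267.9),(270.5,317.9),(221.7,274.3),(282.1,235.7)])
A=tri("top",gt,"scene",gs);print(A)
near=lambda q,g:np.array([q[np.argmin(np.linalg.norm(q-p,axis=1))] for p in g],float)
B=tri("top",near(qt,gt),"scene",near(qs,gs));print(B)
for P in(A,B):
    e=np.linalg.norm(P-np.roll(P,-1,0),axis=1);print("edges",e)
```

```text
vals [133 143 150]
vals [146 156 169]
[[380 246]
 [317 206]
 [378 199]
 [380 230]] [[349 228]
 [349 324]
 [215 324]
 [215 228]]
[[ 672.41   69.05  132.2     6.25]
 [ 693.63  -87.67  133.92    8.23]
 [ 496.45 -112.89   18.26    6.52]
 [ 475.9    46.33   17.84    1.32]]
[[ 664.09   76.07  237.47   22.28]
 [ 680.68 -126.16  161.31   86.7 ]
 [ 563.27  -89.46  243.55   24.35]
 [ 626.34   -0.95  273.89  191.2 ]]
edges [158.17 229.99 160.63 228.55]
edges [226.11 160.57 201.42 192.91]
```

Request:
carry_out --pt "20 -27 3 2" --pt "60 -80 5 6" --pt "100 -133 5 10" --pt "140 -187 5 14" --pt "178 -237 5 18" --pt "212 -283 5 21" --pt "244 -325 5 24" --pt "274 -365 5 26" --pt "304 -405 5 28" --pt "332 -442 5 29" --pt "356 -474 5 29" --pt "372 -496 5 29" --pt "380 -506 5 29" --pt "383 -510 5 29" --pt "383 -510 5 29" --pt "383 -510 5 29" --hand 52

```text
time: 1.43
tool_pos: [576.9, -25.8, 230.3]
tcp_rot: [3.003, 1.568, -1.581]
contact_force: [-0.1, 1.1, -0.0]
grip_width: 52.1
```

```bash
cat > look.py <<'E'
import sys
from h import *
import pickle
n=sys.argv[1];o=get_obs();im=capture("wrist");cv2.imwrite(f"pics/{n}.png",im[:,:,::-1]);pickle.dump(o,open(f"pics/{n}.pkl","wb"))
Z=R.from_euler("xyz",o["tcp_rot"]).as_matrix()[:,2]
print(o["time"],o["tool_pos"],"jaw deg",np.degrees(np.arctan2(Z[1],Z[0])),"grip",o["grip_width"],"F",o["contact_force"],o["joint_positions"])
E
python3 look.py w1
cat >> h.py <<'E'
def deck(x,y,z,O=(661.5,-11.6,120.3),yaw=7.2):
    return np.array(O)+R.from_euler("zy",[yaw,-30],degrees=True).apply(np.array([x,y,z],float))
E
python3 - <<'E'
from h import *
import pickle
o=pickle.load(open("pics/w1.pkl","rb"))
im=cv2.imread("pics/w1.png")
pts=[deck(*p) for p in [(26,80,0),(26,-80,0),(-205,-80,0),(-205,80,0),(-75,0,36),(-93,0,36),(-57,0,36),(-75,18,36),(-75,-18,36),(0,45,7),(0,-45,7),(-115,45,7),(-115,-45,7)]]
for p in proj("wrist",pts,o): cv2.circle(im,tuple(int(round(v)) for v in p),2,(0,0,255),-1)
cv2.imwrite("pics/w1m.png",im)
E
```

```text
1.4333 [576.86 -25.85 230.29] jaw deg 97.36826546970923 grip 52.051175976870795 F [-0.12  1.08 -0.01] [-0.18  0.44  1.37 -0.    1.34 -1.87]
```

View pics/w1m.png

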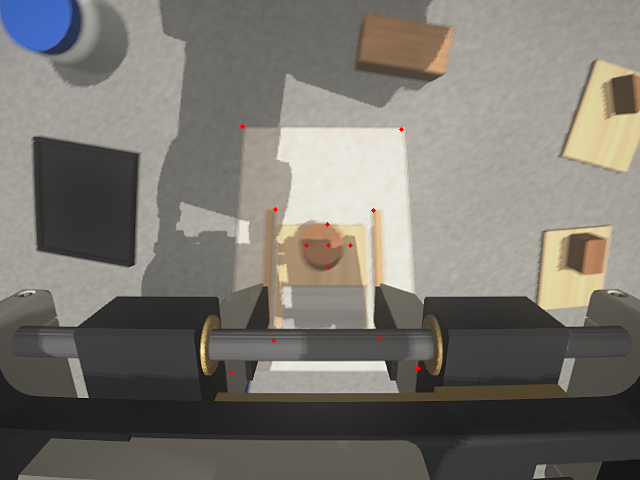

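The wrist view shows that the predicted strip ends (275,210) and (373,211) and the low deck corners match the picture. The round block top looks slightly left of its prediction, around (320,243) against (328,245). I'll measure it with a mask.

Run:
```python
from h import *
import pickle
o=pickle.load(open("pics/w1.pkl","rb"))
im=cv2.imread("pics/w1.png");hs=cv2.cvtColor(im,cv2.COLOR_BGR2HSV)
for uv in[(320,232),(320,260),(355,260),(285,260),(337,255)]:print(uv,hs[uv[1],uv[0]])
m=cv2.inRange(hs,(0,90,30),(14,255,200));w=np.zeros_like(m);w[212:280,285:362]=m[212:280,285:362]
k=max(cv2.findContours(w,0,1)[0],key=cv2.contourArea);print(cv2.boundingRect(k),cv2.minEnclosingCircle(k),cv2.contourArea(k))
for y in (215,225,235,245,255,262,270,280):
  print(y,"".join(f"{h:3d}" for h in hs[y,264:386:2,0]))
z=cv2.resize(im[190:300,250:400],None,fx=4,fy=4,interpolation=cv2.INTER_CUBIC);cv2.imwrite("pics/z1.png",z)
```

```text
(320, 232) [ 12 119 186]
(320, 260) [ 12 110 135]
(355, 260) [ 17  85 172]
(285, 260) [ 17  88 169]
(337, 255) [ 12 109 138]
(300, 224, 45, 46) ((321.64581298828125, 245.74595642089844), 23.658279418945312) 1467.5
215  16 15 15 16 16 15 16 17 17 17 16 20 18 21 21 24 25 23 23 21 20 18 19 19 19 19 21 21 21 22 19 22 21 23 23 25 30 30 25 20 22 24 25 28 25 23 21 22 23 25 23 23 25 28 19 15 17 17 18 21 21
225  15 15 15 15 15 15 17 16 17 17 19 21 22 21 21 20 18 19 18 17 17 17 17 14 12 12 12 12 12 12 12 12 13 13 13 14 16 20 20 21 21 22 21 21 22 20 21 20 19 21 22 23 28 33 18 15 17 18 18 21 22
235  16 15 15 15 15 16 17 16 19 21 23 24 21 20 20 18 17 17 16 14 12 12 12 12 12 12 12 12 12 12 12 12 12 12 12 13 12 13 15 16 17 17 17 18 19 22 23 23 22 22 22 23 25 24 16 15 16 17 18 20 21
245  15 16 16 16 15 16 16 16 17 17 17 17 17 17 17 17 17 16 15 13 12 12 13 12 13 12 12 12 12 13 13 13 12 12 12 12 12 12 12 13 15 17 17 17 17 17 18 23 22 22 22 22 24 27 17 15 16 18 17 21 22
255  16 15 16 16 15 16 17 17 17 17 17 17 17 17 17 17 17 17 16 15 13 12 13 13 13 12 12 13 13 12 13 12 12 12 12 12 13 12 14 16 16 17 17 17 17 17 17 21 23 22 22 22 24 26 18 15 16 17 17 18 21
262  15 15 16 16 15 16 17 17 17 17 17 17 17 17 17 17 17 17 17 17 16 16 13 13 12 12 12 12 12 12 12 12 12 13 12 13 14 16 17 17 17 17 17 17 17 17 17 18 22 22 22 22 24 28 21 15 15 17 17 18 20
270  15 16 15 15 15 17 17 17 21 23 24 20 17 17 17 17 17 17 17 17 17 17 17 17 17 17 16 16 16 15 15 16 17 17 17 17 17 17 17 17 17 17 17 17 17 17 17 17 18 23 21 22 21 18 19 16 15 17 17 18 20
280  15 16 15 16 15 17 17 17 20 21 22 23 18 17 17 17 17 17 17 17 17 17 17 17 17 16 17 17 17 17 17 17 17 17 17 17 17 17 17 17 17 17 17 17 17 17 17 17 17 20 23 23 22 24 20 15 15 16 17 18 21
```

View pics/z1.png

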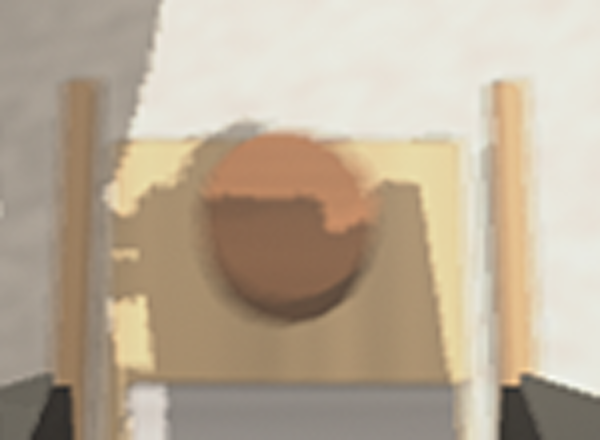

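Run:
```python
from h import *
import pickle
o=pickle.load(open("pics/w1.pkl","rb"))
for p in [(-75,0,0),(-75,0,36),(-75,45,7),(-75,-45,7),(-100,40,6),(-100,-40,6),(-115,45,7),(-115,-45,7)]:
    print(p,deck(*p),proj("wrist",[deck(*p)],o)[0],proj("top",[deck(*p)])[0])
print(onz("wrist",[(322.5,246)],114.,o))
print(o["tool_pos"],pose("wrist",o)[1])
t=cv2.imread("pics/top0.png");cv2.imwrite("pics/z2.png",cv2.resize(t[190:295,305:395],None,fx=5.5,fy=5.5,interpolation=cv2.INTER_CUBIC))
```

```text
(-75, 0, 0) [597.06 -21.    83.1 ] [324.59 254.02] [350.51 238.24]
(-75, 0, 36) [579.06 -21.   114.27] [327.76 244.75] [351.32 244.33]
(-75, 45, 7) [588.68  23.65  86.34] [374.95 252.41] [333.28 241.25]
(-75, -45, 7) [598.44 -65.65  91.98] [274.42 252.33] [368.1  237.54]
(-100, 40, 6) [568.24  15.55  73.38] [368.05 226.06] [336.19 249.49]
(-100, -40, 6) [576.92 -63.82  78.4 ] [280.55 225.57] [366.87 246.25]
(-115, 45, 7) [554.31  18.63  66.5 ] [372.86 210.28] [334.88 254.97]
(-115, -45, 7) [564.08 -70.66  72.14] [275.23 209.44] [369.26 251.35]
[[580.74 -25.09 114.  ]]
[576.86 -25.85 230.29] [[ -0.13   0.95   0.28 500.48]
 [  0.99   0.12   0.03 -35.9 ]
 [ -0.     0.28  -0.96 389.05]
 [  0.     0.     0.     1.  ]]
```

View pics/z2.png

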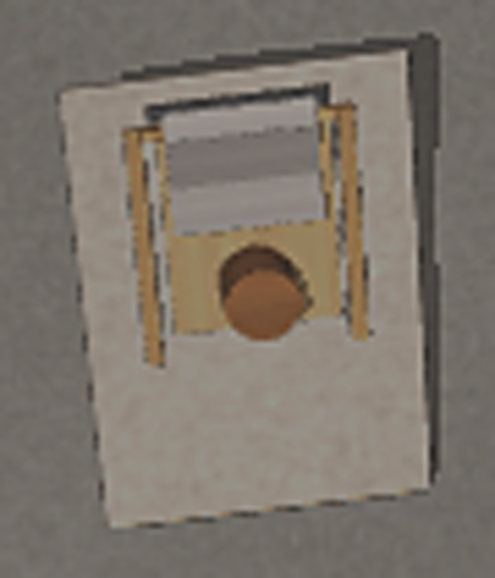

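My `deck()` used the wrong Euler order, extrinsic instead of intrinsic. I'm fixing it and cross-checking against both views.

```bash
sed -i 's/"zy"/"ZY"/' h.py
python3 - <<'E'
from h import *
import pickle
o=pickle.load(open("pics/w1.pkl","rb"))
print("block top: top view",onz("top",[(352.8,244.9)],114)[0],"wrist",onz("wrist",[(322.5,246)],114.,o)[0],"pred",deck(-75,0,36))
print("strip lower ends L,R: top",onz("top",[(335,256.4),(368.3,251.5)],69),"wrist",onz("wrist",[(274.5,210),(372.5,210)],69,o),"pred",deck(-115,45,7),deck(-115,-45,7))
print("low corners wrist",onz("wrist",[(243,128),(408,128)],17.8,o),"pred",deck(-205,-80,0),deck(-205,80,0))
E
```

```text
block top: top view [577.66 -24.76 114.  ] wrist [580.74 -25.09 114.  ] pred [579.2  -22.   113.98]
strip lower ends L,R: top [[550.45  18.39  69.  ]
 [563.85 -68.46  69.  ]] wrist [[565.31 -71.62  69.  ]
 [553.68  17.84  69.  ]] pred [553.58  20.12  68.86] [564.86 -69.17  68.86]
low corners wrist [[ 496.2  -116.82   17.8 ]
 [ 474.81   48.07   17.8 ]] pred [ 495.39 -113.22   17.8 ] [475.34  45.52  17.8 ]
```

Request:
carry_out --pt "3 1 -20 0" --pt "6 1 -50 0" --pt "6 1 -80 0" --pt "6 1 -105 0" --pt "6 1 -120 0" --pt "6 1 -130 0" --pt "6 1 -136 0" --pt "6 1 -136 0" --hand 47

```text
time: 2.15
tool_pos: [583.4, -26.3, 93.0]
tcp_rot: [2.632, 1.567, -1.954]
contact_force: [-0.4, 0.1, 0.6]
grip_width: 46.8
```

```bash
python3 look.py w2; python3 -c "
import cv2
a=cv2.imread('pics/w2.png');cv2.imwrite('pics/w2c.png',cv2.resize(a[130:420,180:460],None,fx=2,fy=2))"
```

```text
2.15 [583.43 -26.32  93.01] jaw deg 97.28421454592204 grip 46.78307736077189 F [-0.42  0.14  0.57] [-0.17  0.58  1.53 -0.    1.03 -1.87]
```

View pics/w2c.png

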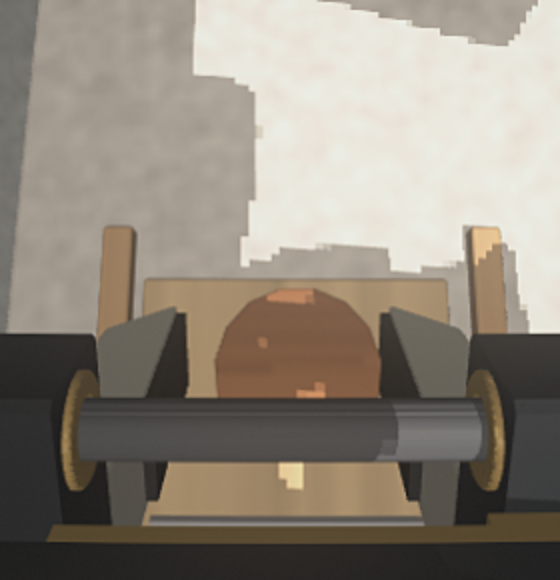

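The view shows the block top centred at crop x≈298 with the fingers centred at ≈283. The block is therefore about 4 mm to +y of the jaw centre. I'll correct that, lower 3 mm and grip.

Request:
carry_out --pt "0 2 0 0" --pt "0 4 -1 0" --pt "0 4 -2 0" --pt "0 4 -3 0" --pt "0 4 -3 0"

```text
time: 2.62
tool_pos: [584.2, -22.4, 91.4]
tcp_rot: [-2.932, 1.567, -1.234]
contact_force: [-0.2, -0.8, 0.7]
grip_width: 47.5
```

Request:
carry_out --pt "0 0 0 0" --pt "0 0 0 0" --pt "0 0 0 0" --pt "0 0 0 0" --pt "0 0 0 0" --pt "0 0 0 0" --hand 30

```text
time: 3.12
tool_pos: [584.2, -22.5, 91.5]
tcp_rot: [-2.947, 1.567, -1.249]
contact_force: [-1.0, 0.1, 2.2]
grip_width: 35.3
```

Request:
carry_out --pt "-4 -0.5 -2.3 0" --pt "-9 -1.1 -5.2 0" --pt "-14 -1.7 -8.1 0" --pt "-19 -2.4 -11 0" --pt "-24 -3 -13.8 0" --pt "-29 -3.7 -16.7 0"

```text
time: 3.62
tool_pos: [555.6, -26.2, 74.9]
tcp_rot: [-2.592, 1.566, -0.894]
contact_force: [0.9, -0.2, -1.0]
grip_width: 35.0
```

Request:
carry_out --pt "-5 -0.6 -2.9 0" --pt "-11 -1.4 -6.3 0" --pt "-17 -2.1 -9.8 0" --pt "-23 -2.9 -13.3 0" --pt "-29 -3.7 -16.7 0" --pt "-35 -4.4 -20 0" --pt "-35 -4.4 -20 0"

```text
time: 4.2
tool_pos: [518.6, -30.5, 54.0]
tcp_rot: [3.069, 1.568, -1.517]
contact_force: [0.2, -1.1, -1.6]
grip_width: 35.6
```

```bash
python3 look.py w3
python3 - <<'E'
from h import *
im=capture("scene")[:,:,::-1];w=cv2.imread("pics/w3.png")
a=cv2.resize(im[200:345,180:350],(469,400),interpolation=cv2.INTER_CUBIC);b=w[60:460,160:480]
cv2.imwrite("pics/s3.png",np.hstack([a,b]))
E
```

```text
4.2 [518.64 -30.5   54.04] jaw deg 97.27158525190117 grip 35.642786969736854 F [ 0.15 -1.06 -1.59] [-0.2   0.54  1.75 -0.    0.85 -1.9 ]
```

View pics/s3.png

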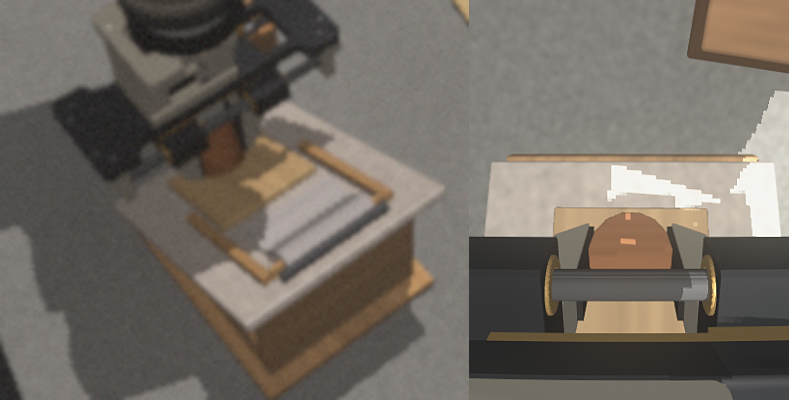

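The card is fully out, the clip is down and the card is still tilted in the grip. Now lift, carry it over the tray, turn -10° and come to just above the tray.

Request:
carry_out --pt "0 0 15 0" --pt "0 0 40 0" --pt "0 0 65 0" --pt "2 -12 85 0" --pt "6 -42 95 -1" --pt "11 -80 95 -3" --pt "16 -118 95 -5" --pt "21 -156 95 -7" --pt "25 -192 95 -9" --pt "28 -222 90 -10" --pt "30 -243 75 -10" --pt "30 -252 55 -10" --pt "30 -254 35 -10" --pt "30 -254 20 -10" --pt "30 -254 10 -10" --pt "30 -254 6 -10" --pt "30 -254 6 -10"

```text
time: 5.72
tool_pos: [550.4, -284.3, 60.3]
tcp_rot: [-2.723, 1.567, -1.199]
contact_force: [-1.2, -0.1, -1.2]
grip_width: 35.2
```

```bash
python3 look.py w4
python3 - <<'E'
from h import *
t=capture("top")[:,:,::-1];w=cv2.imread("pics/w4.png")
cv2.imwrite("pics/t4.png",np.hstack([cv2.resize(t[195:290,395:495],(400,380),interpolation=cv2.INTER_CUBIC),w[80:460,120:520]]))
E
```

```text
5.7167 [ 550.41 -284.31   60.28] jaw deg 87.29260670206284 grip 35.24656372127789 F [-1.17 -0.08 -1.24] [-0.6   0.67  1.45 -0.    1.01 -2.12]
```

View pics/t4.png

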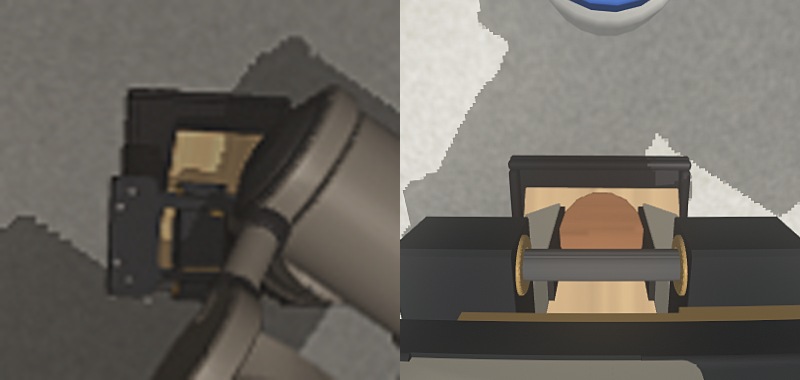

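In the wrist view the card (523–677) is centred in the tray (513–691), and its low end is just inside the near wall. Now descend to contact.

Request:
carry_out --pt "0 0 -8 0" --pt "0 0 -18 0" --pt "0 0 -26 0" --pt "0 0 -32 0" --pt "0 0 -35 0" --pt "0 0 -37 0"

```text
time: 6.32
tool_pos: [551.5, -284.6, 25.0]
tcp_rot: [-2.401, 1.565, -0.878]
contact_force: [-2.2, 3.9, 15.3]
grip_width: 35.6
```

Request:
carry_out --pt "4 0 -1 0" --pt "8 0 -2 0" --pt "12 -0.5 -3 0" --pt "15 -0.7 -4 0" --pt "18 -1 -5 0" --pt "18 -1 -6 0"

```text
time: 6.82
tool_pos: [568.9, -285.8, 20.3]
tcp_rot: [-2.627, 1.565, -1.103]
contact_force: [-4.3, 2.1, 14.6]
grip_width: 35.4
```

Request:
carry_out --pt "2 0 -1 0" --pt "3 0 -2 0" --pt "3 0 -3 0" --pt "3 0 -4 0" --pt "3 0 -5 0"

```text
time: 7.23
tool_pos: [572.3, -286.1, 17.5]
tcp_rot: [-2.52, 1.564, -0.996]
contact_force: [-2.5, 2.9, 15.6]
grip_width: 35.4
```

```bash
python3 look.py w5
python3 - <<'E'
from h import *
s=capture("scene")[:,:,::-1];w=cv2.imread("pics/w5.png")
cv2.imwrite("pics/t5.png",np.hstack([cv2.resize(s[280:420,90:240],(407,380),interpolation=cv2.INTER_CUBIC),w[80:460,130:520]]))
E
```

```text
7.2333 [ 572.35 -286.09   17.53] jaw deg 87.32202529509235 grip 35.417536359884366 F [-2.49  2.86 15.59] [-0.58  0.76  1.42 -0.    0.96 -2.1 ]
```

View pics/t5.png

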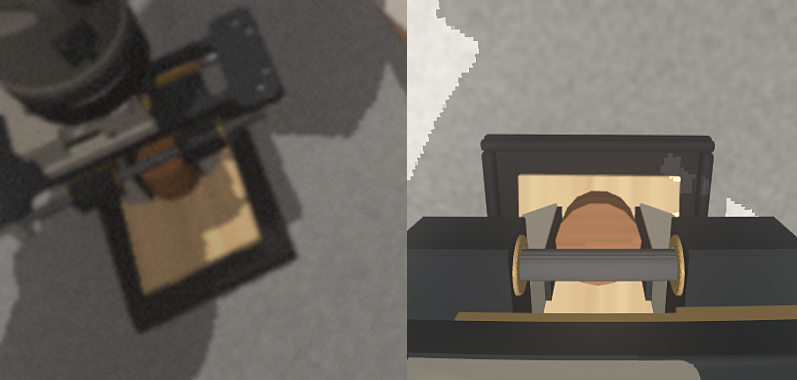

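The card looks nearly flat. I'll check by casting its end corners onto the z=12 plane, where the length should be 100.

Run:
```python
from h import *
import pickle
o=pickle.load(open("pics/w5.pkl","rb"))
n=onz("wrist",[(241,255),(403,257)],12,o);nz=onz("wrist",[(241,255),(403,257)],12,o)
f=onz("scene",[(143.4,389.1),(186.6,368.5)],12)
# tray rim corners far end in scene as a check: outer
t=onz("scene",[(90+137/2.713,280+332/2.713),(90+297/2.713,280+256/2.713)],14)
T=lambda p:R.from_euler("z",2.9,degrees=True).apply(p-[596.8,-286.6,0])
print("near",T(n));print("far",T(f));print("tray far corners (65,+-56)",T(t))
w=onz("wrist",[(130+484-407,80+140),(130+713-407,80+140)],14,o);print("tray near corners(-65,+-56)",T(w))
```

```text
near [[-48.15 -40.94  12.  ]
 [-47.59  38.64  12.  ]]
far [[ 47.77 -43.22  12.  ]
 [ 48.61  39.15  12.  ]]
tray far corners (65,+-56) [[ 69.51 -53.99  14.  ]
 [ 71.52  56.83  14.  ]]
tray near corners(-65,+-56) [[-66.12 -55.6   14.  ]
 [-66.69  52.5   14.  ]]
```

The apparent length is 5–9 mm short, so the plain end may still be slightly raised. Press a little further.

Request:
carry_out --pt "1 0 -2 0" --pt "2 0 -4 0" --pt "2 0 -6 0" --pt "2 0 -6 0" --pt "2 0 -6 0"

```text
time: 7.75
tool_pos: [575.4, -286.2, 13.5]
tcp_rot: [-2.367, 1.561, -0.842]
contact_force: [-0.7, 2.4, 11.0]
grip_width: 35.4
```

```bash
cat > far.py <<'E'
from h import *
import sys
T=lambda p:R.from_euler("z",2.9,degrees=True).apply(p-[596.8,-286.6,0])
def meas(s,lbl):
    hs=cv2.cvtColor(s,cv2.COLOR_BGR2HSV);m=cv2.inRange(hs,(10,50,60),(30,255,255));w=np.zeros_like(m);w[345:405,115:215]=m[345:405,115:215]
    k=max(cv2.findContours(w,0,1)[0],key=cv2.contourArea);r=T(onz("scene",k.reshape(-1,2),12))
    y=r[:,1];x=r[:,0]
    print(lbl,"far edge x at y=-30,0,30:",[x[abs(y-c)<8].max().round(1) for c in(-30,0,30)],"y range far",y[x>x.max()-25].min(),y[x>x.max()-25].max())
    b=cv2.inRange(hs,(0,0,0),(180,255,40));
c=cv2.imread("pics/t5.png")[:,:407];c=cv2.resize(c,(150,140),interpolation=cv2.INTER_AREA);f=np.zeros((480,640,3),np.uint8);f[280:420,90:240]=c
meas(f,"before")
o=get_obs();s=capture("scene")[:,:,::-1];meas(s,"now")
cv2.imwrite(f"pics/far{o['time']:.2f}.png",s)
import subprocess
w=capture("wrist")[:,:,::-1];hs=cv2.cvtColor(w,cv2.COLOR_BGR2HSV)
m=cv2.inRange(hs,(14,50,90),(30,255,255))
for X in(260,320,380):
    y=np.where(m[200:300,X])[0];print("wrist near edge col",X,y[:1]+200, T(onz("wrist",[(X,y[0]+200)],12,o)))
print(o["tool_pos"],o["contact_force"])
E
python3 far.py
```

```text
before far edge x at y=-30,0,30: [np.float64(47.9), np.float64(47.6), np.float64(48.2)] y range far -44.54661111924145 40.38172575995403
now far edge x at y=-30,0,30: [np.float64(54.3), np.float64(54.8), np.float64(55.5)] y range far -41.691293913145884 41.831546943709995
wrist near edge col 260 [250] [[-48.94 -30.7   12.  ]]
wrist near edge col 320 [251] [[-48.64  -2.1   12.  ]]
wrist near edge col 380 [252] [[-48.32  26.47  12.  ]]
[ 575.43 -286.25   13.54] [-0.67  2.39 11.  ]
```

Request:
carry_out --pt "0 0 -2 0" --pt "0 0 -3 0" --pt "0 0 -3 0" --pt "0 0 -3 0"

```text
time: 8.18
tool_pos: [576.0, -286.3, 12.7]
tcp_rot: [-2.311, 1.56, -0.786]
contact_force: [-1.9, 3.2, 13.2]
grip_width: 35.5
```

```bash
python3 far.py|tail -5
```

```text
now far edge x at y=-30,0,30: [np.float64(56.0), np.float64(56.5), np.float64(56.4)] y range far -41.280420873916405 42.23511306284386
wrist near edge col 260 [250] [[-48.62 -30.55  12.  ]]
wrist near edge col 320 [250] [[-48.83  -2.11  12.  ]]
wrist near edge col 380 [251] [[-48.54  26.28  12.  ]]
[ 576.   -286.27   12.7 ] [-1.86  3.21 13.19]
```

Corrected for the ~5.5 mm scene bias, the length is now ≈ 99.5 mm, so the card is flat and centred, and still held. I'll open, re-close once with the card certainly at rest, then open again and rise.

Request:
carry_out --pt "0 0 0 0" --pt "0 0 0 0" --pt "0 0 1 0" --pt "0 0 4 0" --pt "0 0 4 0" --hand 47

```text
time: 8.7
tool_pos: [576.1, -286.5, 17.0]
tcp_rot: [-2.309, 1.559, -0.784]
contact_force: [0.2, -0.2, -0.3]
grip_width: 46.9
```

Request:
carry_out --pt "0 0 0 0" --pt "0 0 0 0" --pt "0 0 0 0" --pt "0 0 0 0" --pt "0 0 0 0" --pt "0 0 0 0" --pt "0 0 0 0" --hand 30

```text
time: 9.28
tool_pos: [576.1, -286.4, 16.8]
tcp_rot: [-2.311, 1.56, -0.786]
contact_force: [-0.5, -0.2, -0.6]
grip_width: 35.5
```

```bash
python3 far.py|tail -5
```

```text
now far edge x at y=-30,0,30: [np.float64(56.0), np.float64(57.4), np.float64(57.3)] y range far -41.280420873916405 41.603078626294334
wrist near edge col 260 [246] [[-49.28 -31.37  12.  ]]
wrist near edge col 320 [247] [[-48.97  -2.29  12.  ]]
wrist near edge col 380 [248] [[-48.67  26.77  12.  ]]
[ 576.06 -286.41   16.84] [-0.48 -0.17 -0.62]
```

Request:
carry_out --pt "0 0 0 0" --pt "0 0 0 0" --pt "0 0 0 0" --pt "0 0 15 0" --pt "0 0 45 0" --pt "0 0 80 0" --pt "0 0 115 0" --pt "0 2 150 0" --pt "0 12 180 0" --pt "0 35 205 1" --pt "0 70 213 2" --pt "0 108 213 3" --pt "0 146 213 5" --pt "0 184 213 6" --pt "0 222 213 8" --pt "0 260 213 9" --pt "0 298 213 10" --pt "0 336 213 12" --pt "0 374 213 13" --pt "0 410 213 14" --hand 47

```text
time: 11.05
tool_pos: [575.7, 125.7, 230.1]
tcp_rot: [-2.282, 1.559, -0.512]
contact_force: [0.7, 0.6, 0.3]
grip_width: 47.5
```

Request:
carry_out --pt "0 38 0 1" --pt "0 72 -10 1" --pt "0 104 -30 1" --pt "0 130 -55 1" --pt "0 145 -75 1" --pt "0 152 -88 1" --pt "0 153 -95 1" --pt "0 153 -95 1" --pt "0 153 -95 1"

```text
time: 11.8
tool_pos: [576.3, 277.6, 135.8]
tcp_rot: [-2.271, 1.559, -0.485]
contact_force: [0.1, -1.1, 0.8]
grip_width: 46.7
```

```bash
python3 look.py w6
python3 - <<'E'
from h import *
import pickle
o=pickle.load(open("pics/w6.pkl","rb"));w=cv2.imread("pics/w6.png");hs=cv2.cvtColor(w,cv2.COLOR_BGR2HSV)
for nm,lo,hi,z in(("card",(14,50,90),(30,255,255),6),("block",(0,80,30),(13,255,255),36)):
    m=cv2.inRange(hs,lo,hi);m[310:]=0
    for k in cv2.findContours(m,0,1)[0]:
        if cv2.contourArea(k)>400:
            r=cv2.minAreaRect(k);print(nm,cv2.contourArea(k),r[0]);print(onz("wrist",cv2.boxPoints(r),z,o)[:,:2])
E
```

```text
11.8 [576.25 277.61 135.75] jaw deg 102.37207154681651 grip 46.74061450925089 F [ 0.09 -1.11  0.83] [ 0.33  0.62  1.32 -0.01  1.19 -1.45]
card 9478.0 (319.0, 257.5)
[[560.68 230.16]
 [543.56 307.66]
 [634.68 331.36]
 [653.68 246.52]]
card 7666.5 (26.679183959960938, 171.96353149414062)
[[492.34 -19.96]
 [476.78  43.47]
 [671.98  66.88]
 [697.1   -7.65]]
card 11998.5 (351.9335021972656, 48.34800338745117)
[[476.21 220.27]
 [383.02 233.56]
 [387.94 312.16]
 [483.54 305.05]]
block 1599.0 (319.0, 241.0)
[[597.75 267.33]
 [554.2  258.41]
 [549.38 280.2 ]
 [592.66 290.19]]
block 540.0 (371.5, 14.5)
[[410.17 260.88]
 [404.89 284.16]
 [421.51 288.55]
 [426.86 264.88]]
```

View pics/w6.png

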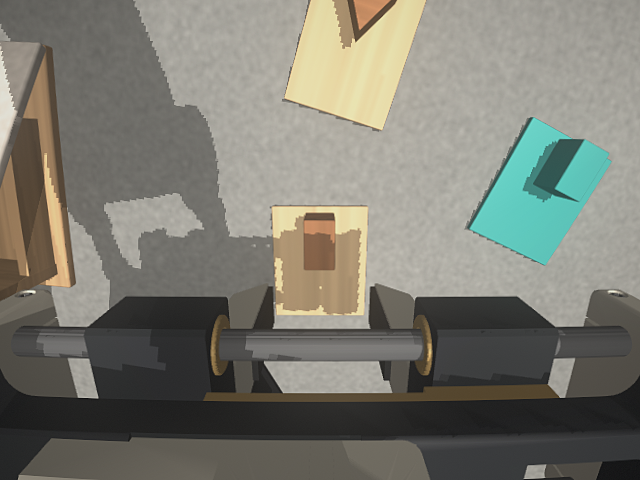

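The wrist view shows the oblong block near (319,241) on the plain wooden card, square to the jaws. The turquoise card is at (540,190) and the triangle card at the top, both clear. Descend and grip.

Request:
carry_out --pt "-1 -1 -20 0" --pt "-3 -2 -50 0" --pt "-3 -2 -80 0" --pt "-3 -2 -103 0" --pt "-3 -2 -116 0" --pt "-3 -2 -123 0" --pt "-3 -2 -125 0" --pt "-3 -2 -125 0" --hand 47

```text
time: 12.52
tool_pos: [574.6, 275.2, 12.5]
tcp_rot: [-2.116, 1.557, -0.331]
contact_force: [-0.8, 0.4, -0.5]
grip_width: 46.8
```

Request:
carry_out --pt "0 0 0 0" --pt "0 0 0 0" --pt "0 0 0 0" --pt "0 0 0 0" --pt "0 0 0 0" --pt "0 0 0 0" --pt "0 0 0 0" --hand 18

```text
time: 13.1
tool_pos: [575.0, 275.4, 13.4]
tcp_rot: [-2.062, 1.556, -0.276]
contact_force: [-0.4, -0.6, 5.4]
grip_width: 24.3
```

Request:
carry_out --pt "0 0 10 0" --pt "0 0 35 0" --pt "0 0 70 0" --pt "0 0 105 0" --pt "-2 -10 135 0" --pt "-7 -40 155 -1" --pt "-13 -78 160 -2" --pt "-19 -116 160 -3" --pt "-26 -154 160 -4" --pt "-32 -192 160 -5" --pt "-39 -230 160 -5" --pt "-45 -265 160 -5" --pt "-49 -290 155 -5" --pt "-51 -302 145 -5" --pt "-51 -305 130 -5" --pt "-51 -305 115 -5" --pt "-51 -305 110 -5" --pt "-51 -305 110 -5"

```text
time: 14.6
tool_pos: [523.0, -29.4, 122.4]
tcp_rot: [-2.1, 1.558, -0.402]
contact_force: [-0.3, 0.4, -0.2]
grip_width: 23.6
```

```bash
python3 look.py w7
python3 - <<'E'
from h import *
import pickle
o=pickle.load(open("pics/w7.pkl","rb"));w=cv2.imread("pics/w7.png");hs=cv2.cvtColor(w,cv2.COLOR_BGR2HSV)
for y in(170,200,225,240,255,270):
    row=hs[y];a="".join("D" if v[2]<70 else "b" if v[0]<14 and v[1]>85 else "w" if v[1]>60 else "." for v in row[180:460:3]);print(y,a)
E
```

```text
14.6 [523.04 -29.43 122.36] jaw deg 97.2950178678811 grip 23.639876531937443 F [-0.27  0.37 -0.16] [-0.2   0.44  1.68 -0.    1.   -1.9 ]
170 ..............................................................................................
200 ..............................................................................................
225 ..............................................................................................
240 ..............................................................................................
255 .....................wwwwwwwwwwwwwwwwwwwwwwwwwwwwwwwwwwwwwwwwwwwwwwwwwwwww....................
270 .....................wwwwwwwwwwwwwwwwwwwwwbwbbbbwwbwwwwwwwwwwwwwwwwwwwwwww....................
```

The card sits centred on the tool (columns 243–402) and lines up with the deck axis. Now lower it onto the deck.

Request:
carry_out --pt "0 -1 -8 0" --pt "0 -1 -15 0" --pt "0 -1 -20 0" --pt "0 -1 -24 0" --pt "0 -1 -27 0" --pt "0 -1 -30 0"

```text
time: 15.15
tool_pos: [522.2, -30.4, 93.1]
tcp_rot: [-2.186, 1.56, -0.487]
contact_force: [-9.0, -1.7, 5.6]
grip_width: 23.9
```

Request:
carry_out --pt "-1 0 -5 0" --pt "-2 0 -10 0" --pt "-3 0 -15 0" --pt "-4 0 -20 0" --pt "-4 -0.5 -24 0" --pt "-4 -0.5 -28 0" --pt "-4 -0.5 -31 0"

```text
time: 15.73
tool_pos: [518.4, -30.8, 61.7]
tcp_rot: [-2.166, 1.559, -0.467]
contact_force: [0.2, -0.4, 4.1]
grip_width: 24.2
```

Request:
carry_out --pt "0 0 -2 0" --pt "0 0 -4 0" --pt "0 0 -5 0" --pt "0 0 -6 0" --pt "0 0 -7 0"

```text
time: 16.15
tool_pos: [518.6, -30.7, 57.1]
tcp_rot: [-2.146, 1.558, -0.447]
contact_force: [-11.2, 1.8, 39.2]
grip_width: 24.0
```

The contact is stiff at z≈57 against a prediction of about 56, so the card is flat on the deck. Before inserting it, I'll spend my last view to check that it sits between the strips and is square.

Request:
carry_out --pt "0 0 1 0" --pt "0 0 2 0" --pt "0 0 2 0"

```text
time: 16.4
tool_pos: [518.1, -30.7, 58.7]
tcp_rot: [-2.183, 1.559, -0.484]
contact_force: [-0.2, 0.0, -1.0]
grip_width: 23.7
```

```bash
python3 look.py w8
python3 - <<'E'
from h import *
s=capture("scene")[:,:,::-1];t=capture("top")[:,:,::-1];w=cv2.imread("pics/w8.png")
cv2.imwrite("pics/s8.png",s)
a=cv2.resize(s[225:335,215:350],None,fx=3.9,fy=3.9,interpolation=cv2.INTER_CUBIC)[:430,:526]
b=cv2.resize(w[150:400,190:450],(273,263))
m=np.zeros((430,799,3),np.uint8);m[:a.shape[0],:526]=a;m[:263,526:]=b
c=cv2.resize(t[190:255,310:390],(205,167),interpolation=cv2.INTER_CUBIC);m[263:430,526:731]=c
cv2.imwrite("pics/m8.png",m)
E
```

```text
16.4 [518.08 -30.69  58.74] jaw deg 97.35336466964056 grip 23.727014092162786 F [-0.16  0.04 -0.98] [-0.2   0.53  1.76 -0.    0.84 -1.9 ]
```

View pics/m8.png

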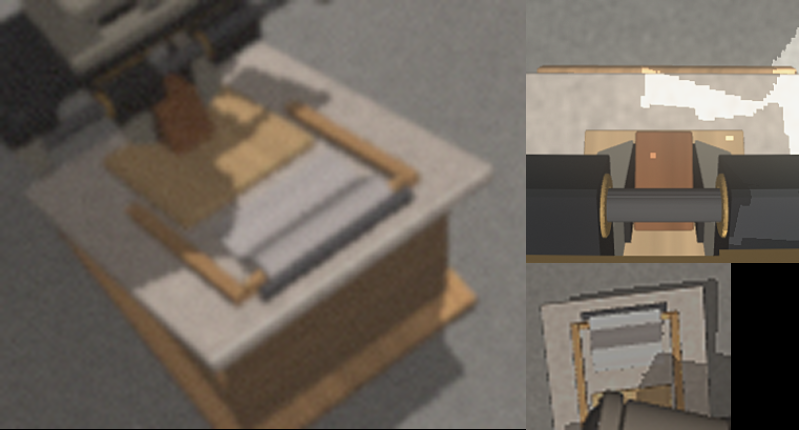

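The card's plain end lies flat between the strips, just short of the clip's lead-in (scene crop, corners (190,228) and (315,146)). I'll check the side gaps by casting rays onto the deck planes.

Run:
```python
from h import *
D=R.from_euler("ZY",[7.3,-30],degrees=True);O=np.array([661.5,-12.6,120.3])
def ond(uv,z):
    C,d=ray("scene",uv);c=D.inv().apply(C-O);e=D.inv().apply(d);return c+e*((z-c[2])/e[:,2])[:,None]
f=lambda L:[(215+x/3.9,225+y/3.9) for x,y in L]
print("card plain corners",ond(f([(190,228),(315,147)]),6))
print("strip -y: outer top edge pts/low end",ond(f([(128,210),(238,300),(142,204)]),7))
print("strip +y: low end, along",ond(f([(292,108),(302,103),(415,172),(400,182)]),7))
s=cv2.imread("pics/s8.png");hs=cv2.cvtColor(s,cv2.COLOR_BGR2HSV)
# profile across the deck at deck x=-85 z~6.5
c,P=pose("scene")
for X in(-85,-95,-105):
    ys=np.arange(-60,61,2.);pp=proj("scene",[O+D.apply([X,y,6.5]) for y in ys])
    v=cv2.remap(hs,pp[:,0].astype(np.float32).reshape(1,-1),pp[:,1].astype(np.float32).reshape(1,-1),1)[0]
    print(X,[(int(y),int(a[1]),int(a[2])) for y,a in zip(ys,v) if abs(y)>34])
```

```text
card plain corners [[-66.27 -36.36   6.  ]
 [-64.68  38.04   6.  ]]
strip -y: outer top edge pts/low end [[-111.95  -49.58    7.  ]
 [   8.97  -49.56    7.  ]
 [-109.33  -42.46    7.  ]]
strip +y: low end, along [[-107.93   50.16    7.  ]
 [-106.61   55.83    7.  ]
 [   4.93   53.99    7.  ]
 [   4.71   45.19    7.  ]]
-85 [(-60, 34, 100), (-58, 35, 99), (-56, 36, 99), (-54, 39, 97), (-52, 66, 90), (-50, 98, 89), (-48, 106, 94), (-46, 110, 98), (-44, 97, 95), (-42, 66, 95), (-40, 61, 93), (-38, 76, 94), (-36, 93, 97), (36, 102, 177), (38, 103, 173), (40, 101, 165), (42, 90, 146), (44, 79, 115), (46, 86, 101), (48, 108, 118), (50, 116, 146), (52, 115, 159), (54, 106, 161), (56, 77, 161), (58, 50, 164), (60, 37, 168)]
-95 [(-60, 39, 99), (-58, 33, 98), (-56, 35, 100), (-54, 42, 97), (-52, 64, 91), (-50, 95, 93), (-48, 105, 97), (-46, 104, 101), (-44, 99, 97), (-42, 75, 97), (-40, 58, 94), (-38, 78, 92), (-36, 99, 96), (36, 104, 176), (38, 102, 174), (40, 98, 166), (42, 87, 149), (44, 74, 119), (46, 82, 104), (48, 109, 120), (50, 117, 148), (52, 118, 157), (54, 109, 155), (56, 83, 146), (58, 52, 141), (60, 34, 145)]
-105 [(-60, 31, 100), (-58, 34, 103), (-56, 33, 101), (-54, 39, 97), (-52, 64, 91), (-50, 99, 90), (-48, 107, 95), (-46, 107, 96), (-44, 96, 97), (-42, 76, 95), (-40, 70, 90), (-38, 87, 88), (-36, 95, 97), (36, 106, 174), (38, 104, 172), (40, 97, 165), (42, 88, 144), (44, 77, 115), (46, 76, 95), (48, 101, 99), (50, 112, 119), (52, 114, 132), (54, 109, 132), (56, 91, 132), (58, 57, 116), (60, 39, 108)]
```

Gaps are ≈4 mm on both sides and parallel. Slide up the slope.

Request:
carry_out --pt "3 0.4 0 0" --pt "7 0.9 2.5 0" --pt "11 1.4 4.8 0" --pt "15 1.9 7.2 0" --pt "19 2.4 9.5 0" --pt "23 2.9 11.8 0" --pt "27 3.5 14 0" --pt "31 4 16.4 0" --pt "35 4.5 18.7 0"

```text
time: 17.3
tool_pos: [552.1, -26.1, 76.8]
tcp_rot: [-2.369, 1.563, -0.67]
contact_force: [-9.1, -2.1, 0.7]
grip_width: 24.0
```

Request:
carry_out --pt "3 0.4 1 0" --pt "6 0.8 2.8 0" --pt "9 1.2 4.5 0" --pt "12 1.5 6.3 0" --pt "15 1.9 8 0" --pt "18 2.3 9.8 0"

```text
time: 17.8
tool_pos: [565.1, -23.5, 84.6]
tcp_rot: [1.995, 1.563, -2.589]
contact_force: [-14.4, -2.5, 1.2]
grip_width: 23.8
```

Request:
carry_out --pt "4 0 2 0" --pt "8 0.2 4 0" --pt "11 0.5 5.8 0" --pt "14 0.8 7.5 0" --pt "17 1.2 9.2 0" --pt "20 1.6 11 0"

```text
time: 18.3
tool_pos: [580.9, -21.6, 93.9]
tcp_rot: [1.622, 1.553, -2.961]
contact_force: [-27.0, -1.2, -2.5]
grip_width: 23.7
```

Request:
carry_out --pt "2 0.2 1 0" --pt "4 0.4 2 0" --pt "5 0.5 2.5 0" --pt "5 0.5 2.5 0"

```text
time: 18.63
tool_pos: [580.7, -21.5, 94.1]
tcp_rot: [1.547, 1.539, -3.036]
contact_force: [-16.9, -3.3, -0.7]
grip_width: 24.0
```

```bash
python3 look.py w9
python3 - <<'E'
from h import *
D=R.from_euler("ZY",[7.3,-30],degrees=True);O=np.array([661.5,-12.6,120.3])
s=capture("scene")[:,:,::-1];cv2.imwrite("pics/s9.png",s);s0=cv2.imread("pics/scene0.png")
for n,im in(("start",s0),("now",s)):
  hs=cv2.cvtColor(im,cv2.COLOR_BGR2HSV)
  for y in(-38.,38.,0):
    xs=np.arange(-125,20,3.);pp=proj("scene",[O+D.apply([x,y,6]) for x in xs]).astype(np.float32)
    v=cv2.remap(hs,pp[:,0].reshape(1,-1),pp[:,1].reshape(1,-1),1)[0]
    print(n,y," ".join(f"{a[1]}" for a in v))
E
```

```text
18.6333 [580.73 -21.52  94.1 ] jaw deg 97.39559985165224 grip 24.02749278224098 F [-16.9   -3.28  -0.72] [-0.16  0.59  1.51 -0.01  1.07 -1.86]
start -38.0 33 33 33 35 32 35 39 50 64 83 90 93 97 96 96 93 94 95 96 95 95 96 96 96 98 96 96 96 98 97 97 98 100 98 100 98 99 100 98 100 98 105 108 104 77 28 20 22 29
start 38.0 37 36 35 35 33 34 41 56 77 87 94 96 97 97 97 96 94 85 60 30 17 13 13 10 9 5 5 4 6 6 10 15 23 27 24 20 20 20 20 19 19 19 23 23 23 18 7 18 30
start 0 126 124 120 111 108 110 115 111 112 114 118 116 115 123 122 121 117 99 62 26 15 11 9 10 7 3 1 3 3 4 7 8 13 21 19 18 17 18 18 18 18 17 16 17 17 15 15 24 31
now -38.0 21 30 34 32 31 33 35 42 48 53 62 69 71 67 69 75 72 71 80 75 75 71 72 73 72 73 69 69 74 76 74 79 68 71 68 70 72 73 74 89 106 112 117 110 83 38 14 21 30
now 38.0 18 28 37 36 39 38 38 38 40 45 58 81 94 98 98 102 103 100 86 55 28 17 16 18 19 15 10 5 7 8 12 16 26 29 27 22 20 18 17 19 19 20 23 25 22 14 11 12 27
now 0 17 24 30 30 26 19 31 52 67 95 111 125 123 130 134 135 133 120 89 49 28 20 17 18 20 20 14 13 13 13 11 9 13 18 21 23 16 21 18 18 19 18 17 19 14 7 7 14 30
```

Motion stalled at the predicted home position (x≈580, pushing with 17–27 N), so the card is against the stop. Relax, open and rise clear.

Request:
carry_out --pt "0 0 0 0" --pt "0 0 0 0"

```text
time: 18.9
tool_pos: [580.6, -21.6, 94.0]
tcp_rot: [1.546, 1.539, -3.037]
contact_force: [-4.2, -1.5, 0.4]
grip_width: 23.9
```

Request:
carry_out --pt "0 0 0 0" --pt "0 0 0 0" --pt "0 0 0 0" --pt "0 0 0 0" --pt "-3 0 8 0" --pt "-8 -1 25 0" --pt "-12 -2 50 0" --pt "-16 -3 80 0" --pt "-16 -3 110 0" --pt "-14 -3 130 0" --pt "-10 -3 137 0" --pt "-8 -3 137 0" --pt "-8 -3 137 0" --pt "-8 -3 137 0" --hand 44

```text
time: 20.07
tool_pos: [571.9, -24.5, 229.1]
tcp_rot: [1.519, 1.536, -3.064]
contact_force: [-0.0, -0.1, -0.7]
grip_width: 44.1
```

```bash
python3 look.py w10
python3 - <<'E'
from h import *
import pickle
D=R.from_euler("ZY",[7.3,-30],degrees=True);O=np.array([661.5,-12.6,120.3])
s=capture("scene")[:,:,::-1];cv2.imwrite("pics/s10.png",s);s0=cv2.imread("pics/scene0.png")
def prof(cam,im,o,lines,z,lbl):
  hs=cv2.cvtColor(im,cv2.COLOR_BGR2HSV)
  for y in lines:
    xs=np.arange(-120,-35,3.);pp=proj(cam,[O+D.apply([x,y,z]) for x in xs],o).astype(np.float32)
    v=cv2.remap(hs,pp[:,0].reshape(1,-1),pp[:,1].reshape(1,-1),1)[0]
    print(lbl,y," ".join(f"{a[1]}" for a in v))
for n,im in(("start",s0),("now",s)): prof("scene",im,None,(-36.,-28,28.,36),6,n)
for n in("w1","w10"): prof("wrist",cv2.imread(f"pics/{n}.png"),pickle.load(open(f"pics/{n}.pkl","rb")),(-36.,-28,28.,36),6,n)
E
```

```text
20.0667 [571.88 -24.45 229.08] jaw deg 97.38413202469091 grip 44.05918129648878 F [-0.04 -0.12 -0.68] [-0.17  0.45  1.35 -0.01  1.37 -1.87]
start -36.0 33 34 35 36 40 53 73 89 99 98 99 99 102 101 101 99 100 103 102 100 101 100 101 100 101 102 100 100 100
start -28 35 33 35 37 39 54 74 91 99 101 102 104 103 102 105 104 103 96 80 70 60 52 42 22 10 4 4 4 6
start 28.0 133 127 112 97 80 72 81 91 99 100 101 99 101 101 101 97 79 49 22 12 12 12 10 7 3 4 5 6 10
start 36 38 35 34 33 36 46 68 87 98 102 101 100 103 102 102 96 78 45 20 14 14 13 10 7 4 5 7 6 6
now -36.0 34 35 35 38 37 42 57 71 86 92 93 92 91 90 91 93 92 91 96 99 98 98 97 100 98 92 90 93 96
now -28 35 35 33 34 35 48 66 86 98 99 96 95 97 98 95 96 95 83 64 49 41 39 35 25 14 9 10 19 23
now 28.0 101 99 98 98 104 92 93 98 101 102 101 98 95 95 96 96 80 55 34 23 22 20 19 18 21 20 20 19 18
now 36 34 35 35 34 37 48 68 88 98 102 103 102 103 101 102 101 94 72 42 26 21 20 20 22 22 19 20 20 20
w1 -36.0 31 33 26 24 14 12 31 74 74 73 73 86 84 86 86 85 86 87 87 76 74 74 73 73 86 34 22 23 26
w1 -28 13 15 14 14 15 15 27 75 76 85 84 85 86 85 86 86 87 86 86 87 88 87 86 89 88 42 21 20 20
w1 28.0 12 12 12 15 13 14 29 71 70 71 72 75 82 83 84 84 84 83 84 85 85 85 85 85 86 42 20 22 19
w1 36 14 13 11 13 18 16 24 59 55 52 55 53 53 54 55 53 58 56 53 55 55 56 58 53 58 42 39 42 48
w10 -36.0 32 31 31 31 33 28 41 85 84 86 86 84 85 86 87 87 87 87 88 89 89 90 90 78 90 33 37 48 55
w10 -28 14 16 14 16 14 14 34 74 75 86 85 85 86 88 87 86 87 87 87 87 88 88 89 88 90 18 21 21 19
w10 28.0 13 14 14 14 13 15 31 68 67 83 83 84 84 84 84 85 85 85 85 85 85 86 86 86 90 19 19 20 20
w10 36 12 12 11 15 19 13 18 73 74 73 74 74 74 74 74 75 75 75 74 75 74 74 75 77 81 16 17 17 18
```

In both cameras the oblong card's low edge now lies exactly where the round card's was at the start (≈ -101 mm, on all four lines), and the clip covers it from -45 mm as before. One last tray check, then I hand in.

```bash
python3 far.py 2>&1| sed -n 2p
python3 - <<'E'
from h import *
a=capture("top").astype(int);b=cv2.imread("pics/top0.png")[:,:,::-1].astype(int)
for n,(x0,y0,x1,y1) in dict(tri=(222,280,262,324),box=(312,300,352,324),cup=(370,148,405,185)).items():
    print(n,"changed px",int((abs(a-b)[y0:y1,x0:x1].max(2)>60).sum()))
print(close_job())
E
```

```text
now far edge x at y=-30,0,30: [np.float64(56.9), np.float64(58.3), np.float64(58.1)] y range far -42.30054474237526 41.77646182634865
tri changed px 0
box changed px 90
cup changed px 0
the job is handed in; nothing more can be done
None
```

The card change is done and handed in. I don't know the verdict, because the hand-in reports none.

- **Round card:** I drew it out by its block and laid it in the tray by pressing its low edge down until it pivoted flat in the grip. I then opened the fingers, gripped it once more at rest and let go. The camera puts it flat and within about 2–3 mm of the tray's middle.
- **Oblong card:** I gripped it by its block, tilted it onto the deck by lowering its plain end first, and slid it up between the strips with about 4 mm gap each side. It stopped moving at the predicted home position, with 17–27 N on the wrist. After release, its low edge and the clip line sat where the round card's did at the start, in both the scene and wrist views.

**Checks that disagreed or are missing:**
- The scene camera reads about 5 mm off at the tray; I corrected for that using the tray's corners.
- 90 pixels changed around the cardboard box in the top view. I took this to be the arm or its shadow, since nothing went near the box, but I did not look into it.
- The triangle card and cup showed no change. I did not check the jar at the end; the arm worked beside it at the tray.
- I inferred the clip being lifted from its line in the pictures; I did not measure its angle.

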